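# Unlock the microscope light unit and push its filter bar home

## Task

On the microscope's light unit, push the red peg round with the fingertips until the slot of the brass locking disc lines up with the steel filter bar, then push on the back of the bar's blue plate until the bar has gone through the disc and is fully home, the plate flush against the two yellow stops. Push gently and do not grip or lift anything; leave the amber jar, the dish, the lens and the tip box where they stand, and finish with the hand clear of everything.

Things in the scene. Friction and masses are not known exactly. Their poses are not given: they have to be found in the camera images.
- unit: Light unit fixed to the bench: dark grey bed 385 x 110 mm, 12 mm thick. Origin on the bench right under the disc's axis. Its level x axis is the way the bar is pushed, y is level across the bar, z up; x, y, z in the other entries are in this frame, z from the bench. Bed x -240 to +145. Metal rails beside the bar: |y| 12 to 22, x -228 to -48, top z 24 mm.
- disc (a joint): Turn of the brass disc about the vertical through the unit's origin, rad, counter-clockwise from above. Slot in line with the bar at 0 and equally at 3.14 (pi). Red peg on the unit's +y side at 0, -x side (over the bar) at 1.57, -y side at 3.14. Travel -0.6 to 3.75. Friction 0.1 N m; stays where left. Within about 0.15 rad of line the bar's tapered nose enters and straightens the disc.
- disc_top (a point): Centre of the disc's top, z 37 mm, on its axis. The disc is brass, 80 mm in diameter, cut right across by a slot 26 mm wide, open at the top, with a dark floor. Out of line its two solid halves block the bar.
- peg (a point): Middle (half-way up) of the upright red peg on the disc: 14 mm diameter, 28 mm tall, z 37 to 65 mm, 27 mm from the disc's axis, in the direction at right angles to the slot. Pushing it sideways turns the disc.
- bar (a joint): How far the steel bar has slid along the unit's +x, m: 0 fully back, 0.125 fully home (hard stop). Starts at 0 to 0.02. Bar 20 mm wide, z 18 to 34 mm, with a nose tapered over 14 mm to 8 mm wide; nose tip at x = -63 mm + this value. Friction about 2 N; stays where left.
- plate (a point): Centre of the back face (the one to push, facing the unit's -x) of the blue plate at the bar's tail. The upright plate is 44 mm wide in y, 10 mm thick in x, z 26 to 64 mm. This point: z 45 mm, y 0, x = -229 mm + the bar's value; x = -104 mm when home.
- stops (a point): Midway between the two yellow stops, at the height of their tops (z 48 mm), on the face that the blue plate meets (x -94 mm). Each stop is 10 mm long in x, |y| 12 to 24 mm.
- lamp (a point): Top centre of the cream lamp house beyond the disc, which takes the bar's nose: x 52 to 144 mm, |y| up to 37 mm, top z 76 mm, where this point lies; a dark lens ring on it reaches z 84 mm.
- jar_mid (a point): Bystander: amber glass jar with white cap, 48 mm diameter, 62 mm tall; point at its centre.
- dish_mid (a point): Bystander: round clear culture dish with pink contents, 60 mm diameter, 16 mm tall; point at its centre.
- lens_mid (a point): Bystander: dark metal objective lens standing on its wide end, 34 mm diameter, 50 mm tall; point at its centre.
- tipbox_mid (a point): Bystander: small blue box with white lid, 60 x 44 mm, 46 mm tall; point at its centre.

How it is judged:
On the way, in this order (a step that is already met when the one before it is completed fails the run):
1. the disc's slot is in line with the bar (within 0.17 rad) while the nose has not yet passed through ((value of joint disc between -0.17 and 0.17 rad or value of joint disc between 2.9716 and 3.3116 rad) and value of joint bar below 0.07 m), for 0.1 s.
2. the bar is through the disc and home (value of joint bar above 0.121 m), for 0.2 s.
At the end, for the whole second after the job is handed in: The filter bar is within 4 mm of fully home (bar above 0.121 m) and at rest, the disc's slot still in line with it (within 0.17 rad of 0 or pi), and each bystander is within 20 mm of where it began (value of joint bar above 0.121 m and (value of joint disc between -0.17 and 0.17 rad or value of joint disc between 2.9716 and 3.3116 rad) and velocity of joint bar between -0.005 and 0.005 m/s and distance of each of jar_mid, dish_mid, lens_mid, tipbox_mid from where it was at the start of the episode below 0.02 m); the robot touches nothing.
It fails at once if the jar, dish, lens or tip box is moved more than 20 mm or lifted (distance of any of jar_mid, dish_mid, lens_mid, tipbox_mid from where it was at the start of the episode above 0.02 m).
It fails at once if the disc or its peg is gripped or pushed hard (over 35 N) (contact force between the fingers and disc above 35 N).
It fails at once if the bar or its plate is gripped or pushed hard (over 35 N) (contact force between the fingers and bar above 35 N).
It also fails if it takes over 51 s, if anything falls off the work surface, if the arm or the gripper's body presses on something with over 40 N, if the wrist force passes 120 N, or if a joint passes its speed limit or range.

## Robot

A 6-joint arm with a two-finger parallel gripper is mounted at the origin on the work surface. World frame = base frame: x ahead of the robot, y to its left, z up, the work surface at z = 0. Lengths are in m, angles in rad, forces in N, time in s.
With the tool pointing down it reaches from about 0.35 to 0.975 m from the base axis. Payload 4.9 kg.
Tool frame: the origin (TCP) lies midway between the tips of the shut fingers; the grasp point (between the pads) lies 19 mm behind it (manip.pinch_z is the x of the grasp point in the tool frame, in m); x points along the fingers, y is the direction in which the jaws open and shut, and the axes are right-handed (so a half turn about x gives the same grasp; the last joint's range is limited). The gripper opens to 85 mm and grips with 20 to 120 N. Pads are 22 mm wide; open, the fingers measure 114 mm over their backs; the gripper's body (76 mm by 85 mm) begins 54 mm behind the grasp point. The pads swing forward as they close: fully open they stand 13 mm farther back than shut.
Start: joints at [1.207, 0.053, 1.613, -0, 1.476, -0.119], TCP at [0.151, 0.606, 0.197] pointing down, gripper open.
Joint ranges: [-3.01, 3.01], [-1.01, 2.22], [0.06, 2.58], [-1.02, 4.17], [0.09, 2.62], [-3.14, 3.14]. Speed limits (rad/s): [2.57, 2.57, 3.14, 3.14, 3.14, 3.14].

## Interface

Orientations are given as a unit quaternion [w, x, y, z].
In Python, from plant import sensors, cams, workorder, manip gives the robot as it stands.
- The arm moves only by the tool drive_tool, never from a script. Its argument "series" is a list of rows, each an object of numbers: "x", "y", "z": the shift along the tool's x, y, z in units of 25 mm (1.0 is 25 mm); "ax", "ay", "az": the turn, a rotation vector about the tool's x, y, z in units of 5 degrees (1.0 is 5 degrees). A call has 1 to 5 rows; each row is the pose to reach, as a shift and turn from the pose commanded when the call began, along the tool's axes at that moment; what a row does not reach only later rows make up. A row lasts 1/12 s, in which the tool goes at most 41.7 mm and 7.16 degrees, less where a joint would pass 70% of its speed; a pose out of reach is approached as far as the arm can. A call with a gripper value outside its range is refused whole. "hand" is the opening, from 0 (shut) to 1 (fully open), set as the call begins (left out, the last holds). The fingers move at their own pace and stop on an object; the grip force is fixed at half the most. Time passes only in rows, so rows that repeat a pose let the fingers close. It gives the time, the measured TCP pose, the force and the opening at its end, in the units of the state.
- sensors.state(): the state, without advancing time (a new reading comes with each control period).
- cams.grab_frame(name): name is "side" or "top" or "wrist"; returns a dict with "img" (480x640x3 uint8, blue, green, red), "camera_matrix" (3x3 intrinsics, pixels), "cam_to_world" (4x4, takes a point from camera to world coordinates). Camera axes: x right, y down, z forward; pixel columns grow to the right and rows downward; lengths in m; the calibration is good to about 2 mm. A picture is of the moment at which its call begins. There is no depth.
- workorder.job_done(): hands the job in, once; it reports no verdict.
The state is a dict: "time": time; "joint_pos": joint angles; "joint_vel": joint speeds; "joint_efforts": joint torques, N m; "tool_pos": TCP position; "tool_rot": TCP orientation; "contact_force": force on the tool from outside, world axes, zero at the start; "ft_torque": the same for the moment, N m; "gripper_width": opening from 0.0 (shut) to 1.0 (fully open).
Only numpy, scipy, OpenCV 4.12 (cv2) and the standard library are available. Lean on these libraries where they do the work, as an engineer would, in place of code of your own. Each camera call takes 0.05 s, during which the arm holds its last target.

## Working session

There is one attempt and no reset: what is moved stays moved. The work goes in short steps, Python scripts to look and compute and a tool call to move; the robot and the scene stay as the last step left them, time stands still between calls to the robot, and variables do not carry over. Pictures are saved under pics/ and viewed, and the job is handed in when it is done.

Besides the shell and the picture viewer there is one more tool, called as name(argument=value, ...), one argument or row to a line, values as JSON. drive_tool: Moves the arm, as the interface text tells. Its arguments: {"type":"object","properties":{"series":{"type":"array","items":{"type":"object","properties":{"x":{"type":"number"},"y":{"type":"number"},"z":{"type":"number"},"ax":{"type":"number"},"ay":{"type":"number"},"az":{"type":"number"}}}},"hand":{"type":"number"}},"required":["series"]}

```bash
mkdir -p pics; ls; python3 - <<'E'
from plant import sensors, cams, workorder, manip
import cv2
print(sensors.state())
for n in ("side","top","wrist"):
    f=cams.grab_frame(n); cv2.imwrite(f"pics/{n}0.png",f["img"]); print(n,f["camera_matrix"],f["cam_to_world"])
E
```

```text
pics
{'time': 0.0, 'joint_pos': array([ 1.20702421e+00,  5.33451277e-02,  1.61427214e+00, -2.24831142e-05,
        1.47601391e+00, -1.18976483e-01]), 'joint_vel': array([ 7.76943236e-04,  1.58229311e-04,  1.09617190e-03, -4.29982423e-04,
        5.44966302e-05, -1.88268431e-04]), 'joint_efforts': array([-1.75155146e-03, -3.93661094e+01, -3.70183611e+01, -1.90007281e-04,
        6.93278213e-03,  2.87763434e-06]), 'tool_pos': array([0.1512195 , 0.60572131, 0.19568343]), 'tool_rot': array([ 0.70165186,  0.08562986,  0.70198105, -0.08703332]), 'contact_force': array([-0.67677091,  0.21622442, -0.09197611]), 'ft_torque': array([-0.04861626, -0.0225073 , -0.03197773]), 'gripper_width': 1.0034253957520245}
side [[559.14499323   0.         312.01621294]
 [  0.         559.14499323 245.52538828]
 [  0.           0.           1.        ]] [[-0.79548604 -0.38273191  0.4698066   0.30345737]
 [-0.60595112  0.50883346 -0.61148324  0.51441731]
 [-0.00501917 -0.77110622 -0.63668674  0.51241802]
 [ 0.          0.          0.          1.        ]]
top [[538.74981258   0.         320.13158213]
 [  0.         538.74981258 236.18668129]
 [  0.           0.           1.        ]] [[ 0.15596909 -0.96483747  0.21157104  0.47508299]
 [-0.98775881 -0.15180959  0.03586627  0.09135679]
 [-0.0024866  -0.21457519 -0.97670431  0.7535166 ]
 [ 0.          0.          0.          1.        ]]
wrist [[380.36707153   0.         322.94781029]
 [  0.         380.36707153 238.33683877]
 [  0.           0.           1.        ]] [[ 2.42659623e-01  9.18141080e-01  3.13262295e-01  7.10757005e-02]
 [ 9.70111490e-01 -2.29637572e-01 -7.84237387e-02  6.25311229e-01]
 [-6.72635454e-05  3.22929626e-01 -9.46422977e-01  3.73773564e-01]
 [ 0.00000000e+00  0.00000000e+00  0.00000000e+00  1.00000000e+00]]
```

View pics/top0.png

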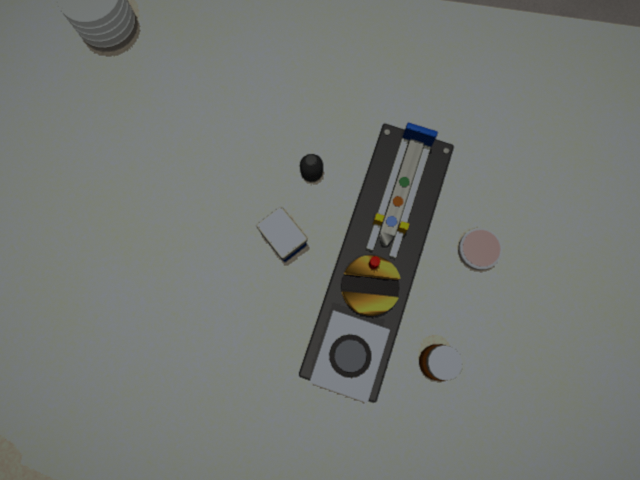

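View pics/side0.png

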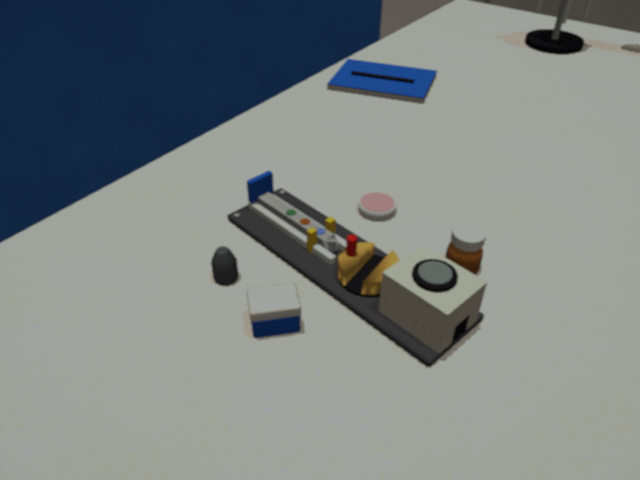

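View pics/wrist0.png

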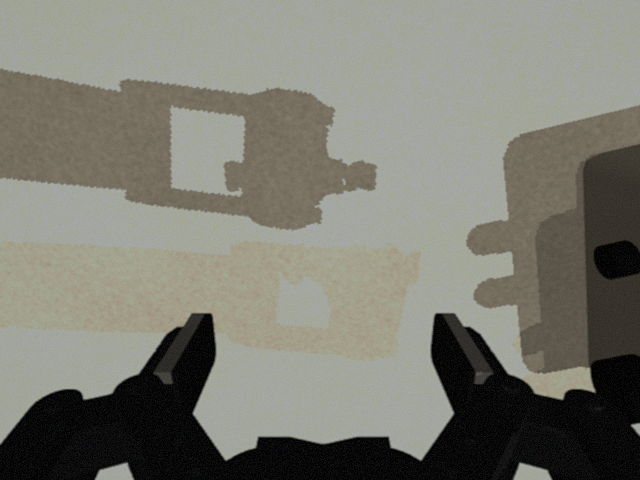

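```bash
cat > h.py <<'E'
import cv2,numpy as np
def ray(f,uv,z):
    K=f["camera_matrix"];T=f["cam_to_world"]
    d=T[:3,:3]@np.linalg.solve(K,[uv[0],uv[1],1.]);o=T[:3,3]
    return o+d*(z-o[2])/d[2]
def proj(f,P):
    T=f["cam_to_world"];p=T[:3,:3].T@(np.asarray(P,float)-T[:3,3]);q=f["camera_matrix"]@p;return q[:2]/q[2]
def blobs(img,lo,hi,amin=20):
    h=cv2.cvtColor(img,cv2.COLOR_BGR2HSV);m=cv2.inRange(h,lo,hi)
    n,l,s,c=cv2.connectedComponentsWithStats(m)
    return m,[(s[i,4],tuple(s[i,:4]),c[i].round(1)) for i in range(1,n) if s[i,4]>=amin]
def grab(n,save=None,crop=None,k=1):
    from plant import cams
    f=cams.grab_frame(n)
    if save:
        im=f["img"]
        if crop: x0,y0,x1,y1=crop; im=cv2.resize(im[y0:y1,x0:x1],None,fx=k,fy=k)
        cv2.imwrite(f"pics/{save}.png",im)
    return f
E
python3 - <<'E'
from h import *
for n,cr in(("top",(290,110,510,410)),("side",(200,160,500,360))):
    f=grab(n,n+"1",cr,2)
    for nm,lo,hi in(("red",(0,180,90),(6,255,255)),("red2",(174,150,90),(180,255,255)),("yel",(22,180,90),(32,255,255)),("blue",(105,150,40),(125,255,255)),("brass",(12,120,60),(28,255,255))):
        m,b=blobs(f["img"],lo,hi)
        b=[x for x in b if x[1][2]<150]
        print(n,nm)
        for x in b:print("  ",x[0],[int(i) for i in x[1]],x[2],ray(f,x[2],{"red":.055,"red2":.055,"yel":.045,"blue":.055,"brass":.037}[nm])[:2].round(4))
E
```

```text
top red
   71 [370, 256, 10, 10] [374.7 260.7] [0.605 0.041]
top red2
top yel
   52 [375, 214, 9, 8] [379.  217.3] [0.6669 0.0426]
   53 [400, 222, 9, 8] [404.1 225.3] [0.6611 0.0076]
top blue
   202 [406, 123, 31, 15] [421.2 129.9] [0.7973 0.0021]
top brass
   77 [393, 196, 10, 10] [397.5 200.9] [0.6962 0.0199]
   24 [374, 213, 10, 9] [377.4 218. ] [0.6677 0.0441]
   24 [399, 222, 11, 8] [403.3 226.2] [0.6618 0.0076]
   569 [347, 255, 53, 25] [369.6 267.6] [0.5979 0.0452]
   600 [345, 293, 51, 22] [365.9 301. ] [0.5528 0.044 ]
side red
   58 [347, 235, 10, 7] [351.5 238.1] [0.609 0.032]
side red2
side yel
   32 [326, 219, 8, 5] [329.5 220.8] [0.6616 0.0081]
   34 [307, 229, 9, 6] [311.1 231.4] [0.6676 0.0423]
side blue
   2410 [329, 60, 106, 38] [384.   78.2] [ 0.8457 -0.4326]
   444 [248, 172, 24, 30] [259.4 185.5] [0.7876 0.011 ]
   650 [253, 317, 46, 20] [275.9 326.4] [0.5884 0.2094]
side brass
   34 [301, 219, 8, 5] [304.5 221.1] [0.6955 0.0212]
   116 [325, 218, 10, 15] [330.  223.9] [0.663  0.0048]
   179 [306, 228, 11, 25] [311.  238.6] [0.6643 0.0469]
   871 [338, 242, 36, 44] [353.3 261. ] [0.5926 0.0507]
   380 [447, 244, 35, 19] [464.  254.8] [ 0.4841 -0.0464]
   620 [361, 252, 37, 43] [377.3 275.2] [0.5534 0.0551]
```

View pics/top1.png

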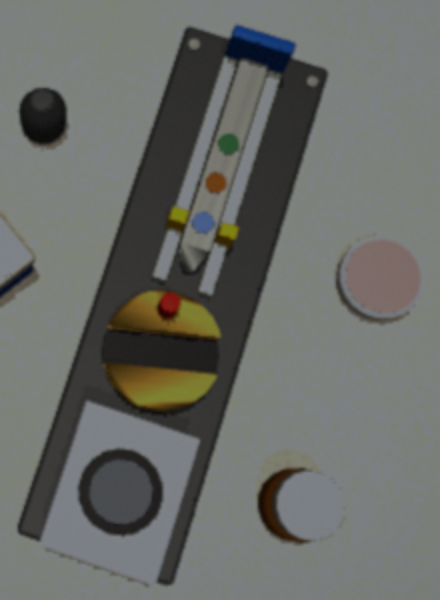

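View pics/side1.png

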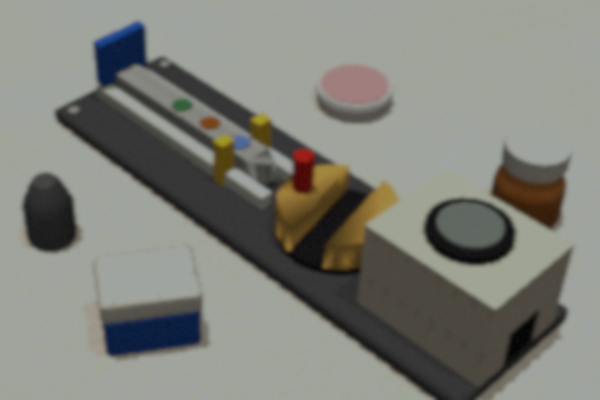

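```bash
cat >> h.py <<'E'
def axes(s):
    from scipy.spatial.transform import Rotation as R
    w,x,y,z=s["tool_rot"];return R.from_quat([x,y,z,w]).as_matrix()
E
python3 - <<'E'
from h import *
from plant import sensors
ft=grab("top");fs=grab("side")
print(axes(sensors.state()).round(3))
print("peg65",ray(ft,(374.7,260.7),.065),ray(fs,(351.5,238.1),.065))
a=[(ray(ft,(379,217.3),.048)+ray(fs,(311.1,231.4),.048))/2,(ray(ft,(404.1,225.3),.048)+ray(fs,(329.5,220.8),.048))/2]
print(a, ray(ft,(379,217.3),.048)-ray(fs,(311.1,231.4),.048))
m=(a[0]+a[1])/2; pl=ray(ft,(421.2,129.9),.058); print("plate",pl)
y=(a[1]-a[0])[:2]; y/=np.linalg.norm(y); x=np.array([y[1],-y[0]]); 
x2=(m-pl)[:2];x2/=np.linalg.norm(x2); print("ux",x,x2)
# brass disc: enclosing circle, top view
for f in (ft,fs):
    mk,_=blobs(f["img"],(12,120,60),(28,255,255))
    keep=np.zeros_like(mk); n,l,s,c=cv2.connectedComponentsWithStats(mk)
    for i in range(1,n):
        if s[i,4]>500: keep[l==i]=255
    pts=np.argwhere(keep)[:,::-1]
    w=np.array([ray(f,p,.037)[:2] for p in pts],np.float32)
    print("disc circ",cv2.minEnclosingCircle(w))
O=m[:2]+.089*x2; print("origin via stops",O)
p=ray(ft,(374.7,260.7),.065)[:2]-O; yy=np.array([-x2[1],x2[0]]); print("peg unit",p@x2,p@yy)
# lens ring/lamp: gray
E
```

```text
[[-0.     0.242  0.97 ]
 [-0.     0.97  -0.242]
 [-1.    -0.001 -0.   ]]
peg65 [0.60310411 0.04175249 0.065     ] [0.6023421  0.04256657 0.065     ]
[array([0.66564789, 0.04407971, 0.048     ]), array([0.65981103, 0.00963462, 0.048     ])] [ 8.45988517e-04 -2.58952271e-03  5.55111512e-17]
plate [0.79587751 0.0024598  0.058     ]
ux [-0.98594465  0.16707227] [-0.98362373  0.18023419]
disc circ ((0.5756500959396362, 0.04074783995747566), 0.040678173303604126)
disc circ ((0.5745807886123657, 0.05074503272771835), 0.05035201832652092)
origin via stops [0.57518694 0.04289801]
peg unit -0.027666445528627504 -0.003904869962474244
```

drive_tool(
  series=[
    {"y": -1, "z": 1.2},
    {"y": -2, "z": 2.4},
    {"y": -3, "z": 3.6},
    {"y": -4.1, "z": 4.9},
    {"y": -5.1, "z": 6.1},
  ],
  hand=0,
)

```text
schema error: expected keys x, y, z, ax, ay, az
```

drive_tool(
  series=[
    {"y": -1, "z": 1.2},
    {"y": -2, "z": 2.4},
    {"y": -3, "z": 3.6},
    {"y": -4.1, "z": 4.9},
    {"y": -5.1, "z": 6.1},
  ],
)

```text
schema error: expected keys x, y, z, ax, ay, az
```

drive_tool(
  series=[
    {"y": -1, "z": 1.2},
    {"y": -2, "z": 2.4},
    {"y": -3, "z": 3.6},
    {"y": -4.1, "z": 4.9},
    {"y": -5.1, "z": 6.1},
  ],
)

```text
schema error: expected keys x, y, z, ax, ay, az
```

drive_tool(
  series=[
    {"x": 0, "y": -1, "z": 1.2, "ax": 0, "ay": 0, "az": 0},
    {"x": 0, "y": -2, "z": 2.4, "ax": 0, "ay": 0, "az": 0},
    {"x": 0, "y": -3, "z": 3.6, "ax": 0, "ay": 0, "az": 0},
    {"x": 0, "y": -4.1, "z": 4.9, "ax": 0, "ay": 0, "az": 0},
    {"x": 0, "y": -5.1, "z": 6.1, "ax": 0, "ay": 0, "az": 0},
  ],
  hand=0,
)

```text
time: 0.77
tool_pos: [0.2692, 0.4441, 0.1969]
tool_rot: [0.702, 0.086, 0.702, -0.086]
contact_force: [1.4, 0.2, 0.1]
gripper_width: 0.3
```

drive_tool(
  series=[
    {"x": 0, "y": -1, "z": 1.2, "ax": 0, "ay": 0, "az": 0},
    {"x": 0, "y": -2, "z": 2.4, "ax": 0, "ay": 0, "az": 0},
    {"x": 0, "y": -3, "z": 3.6, "ax": 0, "ay": 0, "az": 0},
    {"x": 0, "y": -4.1, "z": 4.9, "ax": 0, "ay": 0, "az": 0},
    {"x": 0, "y": -5.1, "z": 6.1, "ax": 0, "ay": 0, "az": 0},
  ],
  hand=0,
)

```text
time: 1.18
tool_pos: [0.3864, 0.2833, 0.1972]
tool_rot: [0.702, 0.086, 0.702, -0.086]
contact_force: [0.7, 0.6, 1.5]
gripper_width: 0.001
```

drive_tool(
  series=[
    {"x": 0, "y": -1, "z": 1.2, "ax": 0, "ay": 0, "az": 0},
    {"x": 0, "y": -2, "z": 2.4, "ax": 0, "ay": 0, "az": 0},
    {"x": 0, "y": -3, "z": 3.6, "ax": 0, "ay": 0, "az": 0},
    {"x": 0, "y": -4.1, "z": 4.9, "ax": 0, "ay": 0, "az": 0},
    {"x": 0, "y": -5.1, "z": 6.1, "ax": 0, "ay": 0, "az": 0},
  ],
  hand=0,
)

```text
time: 1.6
tool_pos: [0.5036, 0.1224, 0.1972]
tool_rot: [0.702, 0.087, 0.701, -0.086]
contact_force: [-0.4, -0.2, 0.8]
gripper_width: 0.001
```

drive_tool(
  series=[
    {"x": 0, "y": -1, "z": 1.2, "ax": 0, "ay": 0, "az": 0},
    {"x": 0, "y": -2, "z": 2.4, "ax": 0, "ay": 0, "az": 0},
    {"x": 0, "y": -3, "z": 3.6, "ax": 0, "ay": 0, "az": 0},
    {"x": 0, "y": -4.1, "z": 4.7, "ax": -0.8, "ay": 0, "az": 0},
    {"x": 0, "y": -4.1, "z": 4.7, "ax": -0.8, "ay": 0, "az": 0},
  ],
  hand=0,
)

```text
time: 2.02
tool_pos: [0.5942, -0.0092, 0.1967]
tool_rot: [0.705, 0.062, 0.704, -0.064]
contact_force: [-1.3, 0.7, -0.4]
gripper_width: 0.001
```

```bash
python3 - <<'E'
from h import *
from plant import sensors
s=sensors.state();print(s["time"],s["tool_pos"],s["joint_pos"].round(3),axes(s).round(3))
grab("top","top2",(290,110,590,335),2.6);grab("side","side2",(200,60,500,285),2.6)
E
```

```text
2.0167 [ 0.59420831 -0.00916294  0.19666634] [-0.139 -0.02   1.687 -0.002  1.473 -1.531] [[ 0.001  0.178  0.984]
 [-0.002  0.984 -0.178]
 [-1.    -0.002  0.001]]
```

View pics/top2.png

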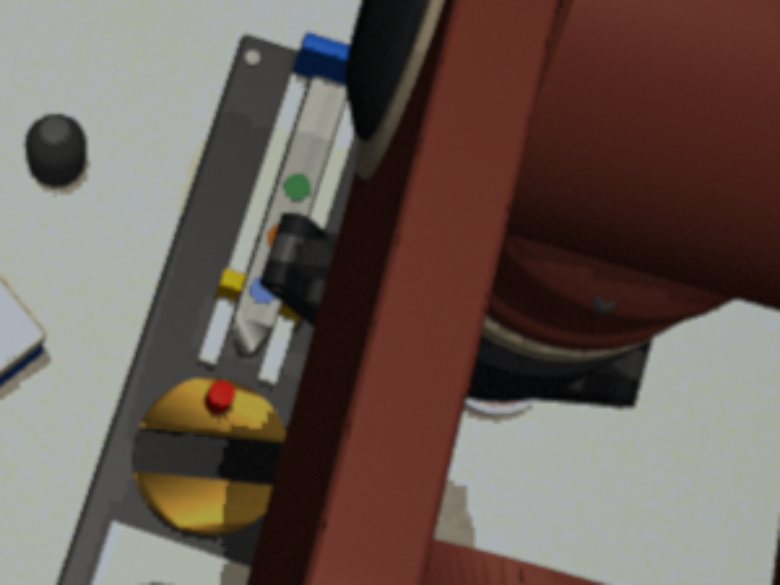

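View pics/side2.png

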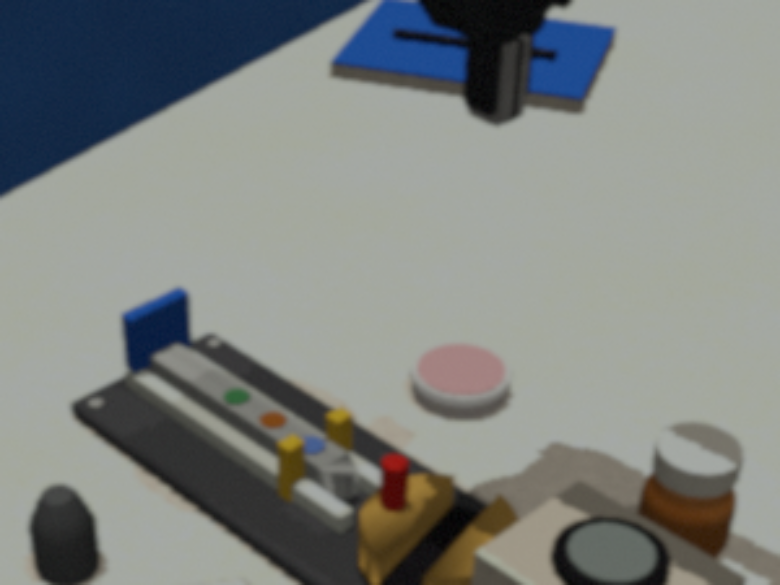

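drive_tool(
  series=[
    {"x": 1.4, "y": 0, "z": 0, "ax": 0, "ay": 0, "az": 0},
    {"x": 2.8, "y": 0, "z": 0, "ax": 0, "ay": 0, "az": 0},
    {"x": 4.2, "y": 0, "z": 0, "ax": 0, "ay": 0, "az": 0},
    {"x": 5.4, "y": 0, "z": 0, "ax": 0, "ay": 0, "az": 0},
    {"x": 6, "y": 0, "z": 0, "ax": 0, "ay": 0, "az": 0},
  ],
  hand=0,
)

```text
time: 2.53
tool_pos: [0.588, -0.0016, 0.0421]
tool_rot: [0.702, 0.062, 0.707, -0.061]
contact_force: [-1.5, 0.6, -0.0]
gripper_width: 0.007
```

```bash
python3 - <<'E'
from h import *
from plant import sensors
s=sensors.state();print(s["time"],s["tool_pos"])
grab("top","top3",(290,110,590,335),2.6);grab("side","side3",(270,140,470,290),3.5)
E
```

```text
2.5333 [ 0.5879523  -0.00164774  0.04214612]
```

View pics/side3.png

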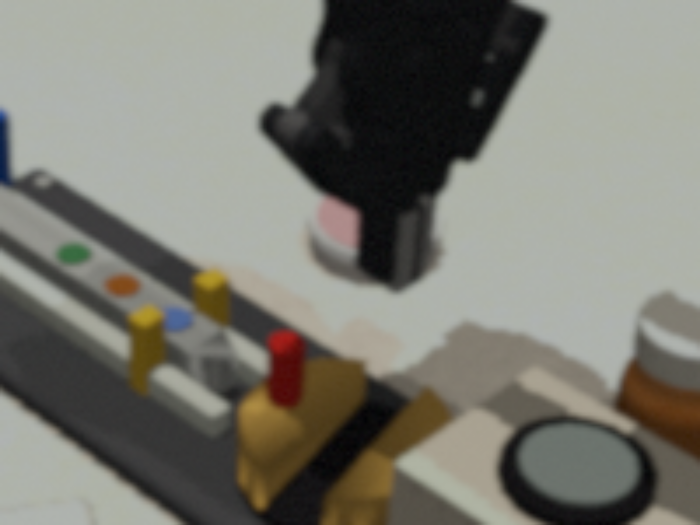

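drive_tool(
  series=[
    {"x": 0, "y": 0, "z": 0, "ax": 0, "ay": 0, "az": 0},
  ],
  hand=0,
)

```text
time: 2.72
tool_pos: [0.5913, -0.0025, 0.0471]
tool_rot: [0.704, 0.061, 0.705, -0.061]
contact_force: [0.4, 0.3, 0.2]
gripper_width: 0.0
```

```bash
python3 - <<'E'
from h import *
from plant import sensors
s=sensors.state();print(s["time"],s["tool_pos"],s["joint_pos"],axes(s).round(3))
fs=grab("side");ft=grab("top")
print((proj(fs,s["tool_pos"])-[270,140])*3.5)
E
```

```text
2.7167 [ 0.59131205 -0.00248496  0.04706043] [-1.30118442e-01  1.12042604e-01  1.81196829e+00  2.02722074e-04
  1.21816563e+00 -1.52719859e+00] [[-0.001  0.173  0.985]
 [ 0.     0.985 -0.173]
 [-1.     0.    -0.001]]
[373.66969908 331.77925911]
```

View pics/top3.png

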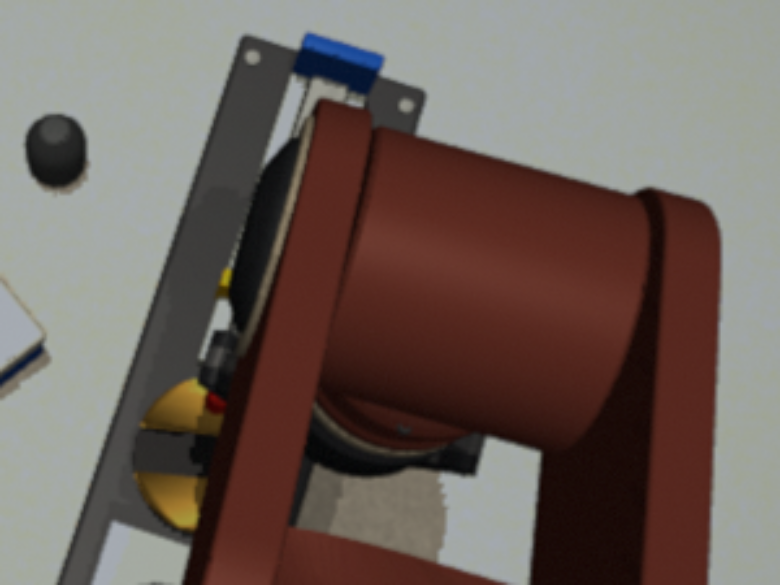

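```bash
python3 - <<'E'
from h import *
from plant import sensors
s=sensors.state();print(s["time"],s["tool_pos"])
fs=grab("side","side4",(270,140,470,290),3.5)
print((proj(fs,s["tool_pos"])-[270,140])*3.5)
E
```

```text
2.8167 [ 0.59329586 -0.00311373  0.04936751]
[370.55130095 324.28809319]
```

View pics/side4.png

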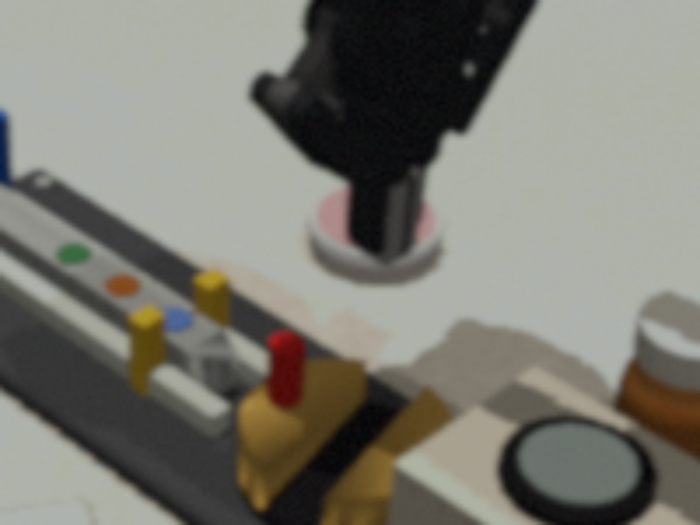

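drive_tool(
  series=[
    {"x": 0, "y": 0, "z": 0, "ax": 0, "ay": 0, "az": 0},
    {"x": 0, "y": 0, "z": 0, "ax": 0, "ay": 0, "az": 0},
    {"x": 0, "y": 0, "z": 0, "ax": 0, "ay": 0, "az": 0},
  ],
)

```text
time: 3.12
tool_pos: [0.5924, -0.0036, 0.048]
tool_rot: [0.705, 0.062, 0.704, -0.062]
contact_force: [0.4, -0.0, 0.2]
gripper_width: 0.0
```

```bash
python3 - <<'E'
from h import *
from plant import sensors
s=sensors.state();print(s["time"],s["tool_pos"])
fs=grab("side","side5",(270,140,470,290),3.5)
fw=grab("wrist","wrist5")
for z in(0,.02,.03,.04):print(z,(proj(fs,s["tool_pos"]+[0,0,z])-[270,140])*3.5)
print("wrist proj tcp",proj(fw,s["tool_pos"]))
s=sensors.state();print(s["time"],s["tool_pos"])
E
```

```text
3.1167 [ 0.59243441 -0.00363975  0.04798945]
0 [372.95810861 327.27750131]
0.02 [376.60200617 285.51480391]
0.03 [378.47168275 264.08644703]
0.04 [380.37429901 242.28056854]
wrist proj tcp [324.1073259  279.25990299]
3.2167 [ 0.59205433 -0.0036126   0.04740373]
```

View pics/side5.png

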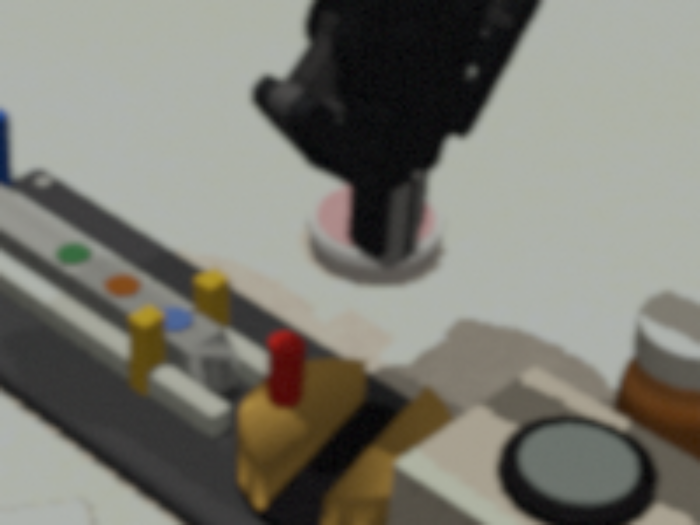

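View pics/wrist5.png

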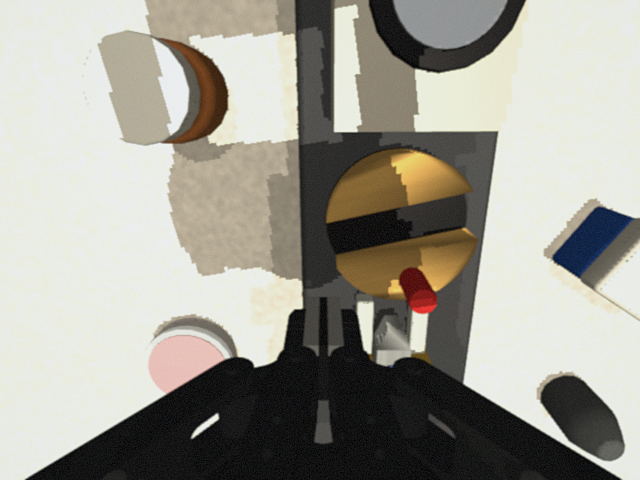

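```bash
python3 - <<'E'
from h import *
g=lambda im:np.clip(255*(im/255.)**.45,0,255).astype(np.uint8)
fs=grab("side");cv2.imwrite("pics/side6.png",cv2.resize(g(fs["img"][150:230,330:430]),None,fx=7,fy=7))
fw=grab("wrist");cv2.imwrite("pics/wrist6.png",cv2.resize(g(fw["img"][280:480,220:430]),None,fx=2.8,fy=2.8))
E
```

```text
(no output)
```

View pics/side6.png

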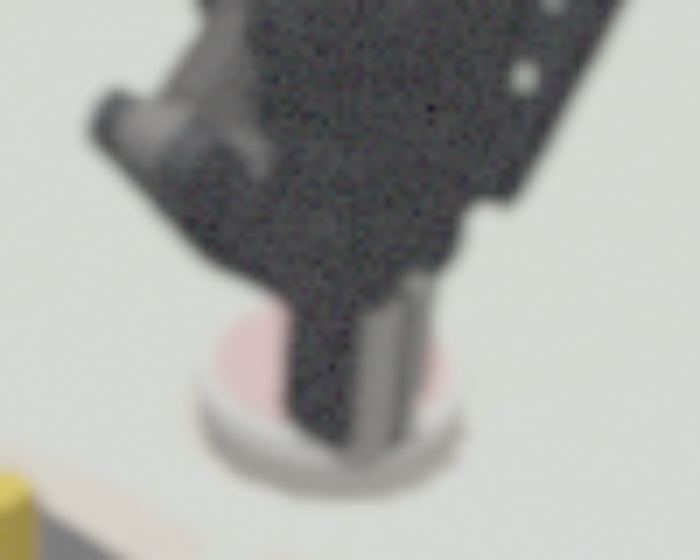

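View pics/wrist6.png

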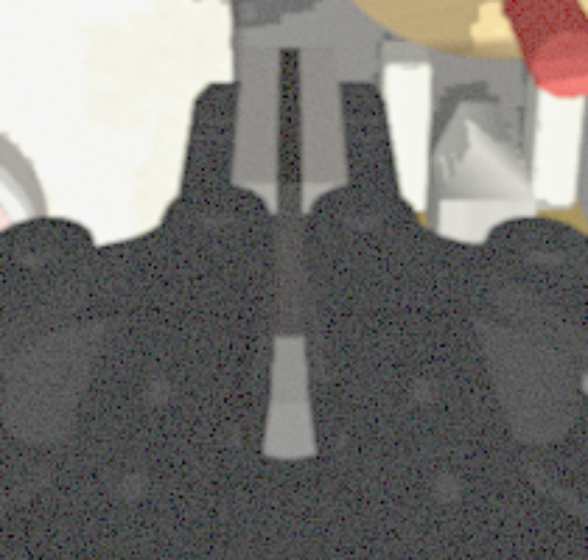

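```bash
python3 - <<'E'
from h import *
from plant import sensors
s=sensors.state();fs=grab("side");fw=grab("wrist");A=axes(s)
def P(f):
    T=np.linalg.inv(f["cam_to_world"])[:3];return f["camera_matrix"]@T
for a,b in (((379.3,215.7),(343,298)),((379.3,215.7),(357,310))):
    X=cv2.triangulatePoints(P(fs),P(fw),np.array(a,float),np.array(b,float)).ravel();X=X[:3]/X[3]
    print("corner world",X,"tool",A.T@(X-s["tool_pos"]),proj(fs,X),proj(fw,X))
print(s["tool_pos"])
E
```

```text
corner world [0.58506414 0.00558048 0.08588245] tool [-0.0389724  0.0078596 -0.0081687] [379.6258266  215.97434011] [343.73060454 300.75068478]
corner world [0.58427944 0.01013166 0.09052832] tool [-0.04361825  0.01220449 -0.00973433] [378.50727151 214.95746351] [355.39430491 302.81879372]
[ 0.59173618 -0.00358188  0.04690959]
```

drive_tool(
  series=[
    {"x": 0, "y": -0.4, "z": 0, "ax": 0, "ay": 0, "az": 0},
    {"x": 0, "y": -0.8, "z": 0, "ax": 0, "ay": 0, "az": 0},
    {"x": 0.4, "y": -0.8, "z": 0, "ax": 0, "ay": 0, "az": 0},
    {"x": 0.8, "y": -0.8, "z": 0, "ax": 0, "ay": 0, "az": 0},
    {"x": 1.1, "y": -0.8, "z": 0, "ax": 0, "ay": 0, "az": 0},
  ],
)

```text
time: 3.88
tool_pos: [0.5874, -0.0235, 0.0176]
tool_rot: [0.704, 0.062, 0.705, -0.062]
contact_force: [-1.6, 0.3, 0.1]
gripper_width: 0.003
```

drive_tool(
  series=[
    {"x": 0, "y": 0, "z": 0, "ax": 0, "ay": 0, "az": 0},
    {"x": 0, "y": 0, "z": 0, "ax": 0, "ay": 0, "az": 0},
  ],
)

```text
time: 4.05
tool_pos: [0.5872, -0.0229, 0.0178]
tool_rot: [0.703, 0.062, 0.705, -0.062]
contact_force: [0.3, 0.4, 1.2]
gripper_width: 0.001
```

```bash
python3 - <<'E'
from h import *
from plant import sensors
s=sensors.state();print(s["time"],s["tool_pos"],s["contact_force"])
g=lambda im:np.clip(255*(im/255.)**.6,0,255).astype(np.uint8)
fs=grab("side");cv2.imwrite("pics/side7.png",cv2.resize(g(fs["img"][140:290,270:470]),None,fx=3.5,fy=3.5))
fw=grab("wrist");cv2.imwrite("pics/wrist7.png",g(fw["img"]))
E
```

```text
4.05 [ 0.58719838 -0.02292022  0.01784869] [0.26614499 0.43100988 1.20785749]
```

View pics/side7.png

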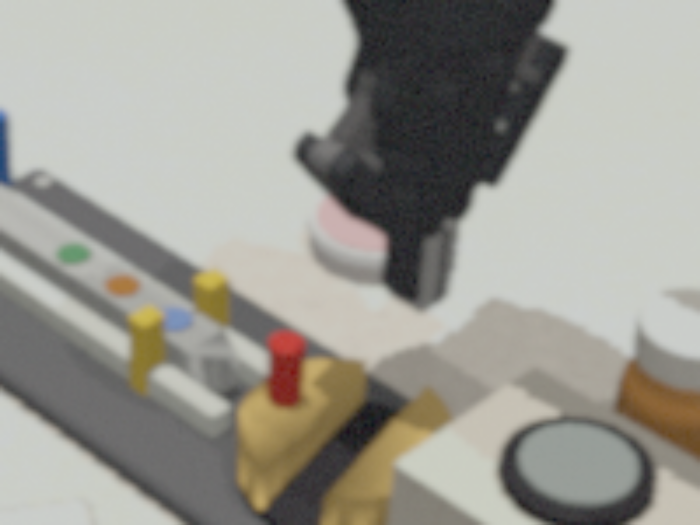

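View pics/wrist7.png

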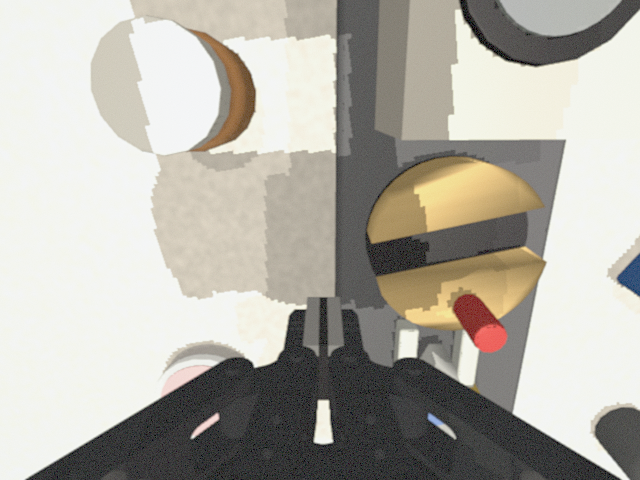

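```bash
python3 - <<'E'
from h import *
from plant import sensors
s=sensors.state();fs=grab("side");fw=grab("wrist");A=axes(s);print(s["tool_pos"],s["contact_force"])
for d in(.0,.02,.03,.035,.04):
  for y in (0,.008,.012): print(d,y,(proj(fs,s["tool_pos"]+A@[-d,y,-.011])-[270,140])*3.5,proj(fw,s["tool_pos"]+A@[-d,y,-.011]))
E
```

```text
[ 0.58838891 -0.0230363   0.0193117 ] [ 0.22912953 -0.15676753 -0.0701197 ]
0.0 0 [423.87549672 376.52632848] [324.08442305 257.85696817]
0.0 0.008 [410.35864339 385.44567649] [339.94394728 257.84251857]
0.0 0.012 [403.54495459 389.94181625] [347.87292209 257.83529449]
0.02 0 [428.2687315  336.79862733] [324.2866785  274.24161835]
0.02 0.008 [414.54771018 345.64910093] [341.8813608  274.22438465]
0.02 0.012 [407.63015192 350.11113516] [350.67773295 274.21576875]
0.03 0 [430.52120126 316.42970785] [324.40536444 283.85632845]
0.03 0.008 [416.69579723 325.24204781] [343.01824533 283.83735053]
0.03 0.012 [409.72512235 329.68516981] [352.32360139 283.82786268]
0.035 0 [431.6618152  306.11521933] [324.47001261 289.09345631]
0.035 0.008 [417.78363025 314.9075196 ] [343.63750171 289.07349395]
0.035 0.012 [410.78609384 319.34069595] [353.22009629 289.06351396]
0.04 0 [432.81217906 295.71256296] [324.53863212 294.65230061]
0.04 0.008 [418.88081431 304.4841555 ] [344.29479584 294.6312668 ]
0.04 0.012 [411.85621118 308.90704999] [354.171656   294.62075119]
```

drive_tool(
  series=[
    {"x": 0, "y": 0.25, "z": 0, "ax": 0, "ay": 0, "az": 0},
    {"x": 0, "y": 0.5, "z": 0, "ax": 0, "ay": 0, "az": 0},
    {"x": 0, "y": 0.7, "z": 0, "ax": 0, "ay": 0, "az": 0},
    {"x": 0, "y": 0.8, "z": 0, "ax": 0, "ay": 0, "az": 0},
    {"x": 0, "y": 0.9, "z": 0, "ax": 0, "ay": 0, "az": 0},
  ],
)

```text
time: 4.67
tool_pos: [0.5923, -0.0004, 0.0195]
tool_rot: [0.704, 0.061, 0.704, -0.062]
contact_force: [-0.5, -0.3, -0.3]
gripper_width: -0.002
```

drive_tool(
  series=[
    {"x": 0, "y": 0.1, "z": 0, "ax": 0, "ay": 0, "az": 0},
    {"x": 0, "y": 0.2, "z": 0, "ax": 0, "ay": 0, "az": 0},
    {"x": 0, "y": 0.3, "z": 0, "ax": 0, "ay": 0, "az": 0},
  ],
)

```text
time: 4.92
tool_pos: [0.5935, 0.0065, 0.0194]
tool_rot: [0.704, 0.062, 0.704, -0.062]
contact_force: [1.3, 0.3, -1.1]
gripper_width: 0.003
```

```bash
cat >> h.py <<'E'
O=np.array([.5755,.0415]);UX=np.array([-.985,.173]);UY=np.array([-.173,-.985])
def look(tag):
    from plant import sensors
    s=sensors.state();p=s["tool_pos"][:2]-O
    print(s["time"].__round__(2),"tool",s["tool_pos"].round(4),"unit",(p@UX).round(4),(p@UY).round(4),"F",s["contact_force"].round(1),"yaw",np.degrees(np.arctan2(*axes(s)[[1,0],1])).round(1))
    g=lambda im:np.clip(255*(im/255.)**.6,0,255).astype(np.uint8)
    fs=grab("side");a=cv2.resize(g(fs["img"][150:300,270:430]),None,fx=2.5,fy=2.5)
    fw=grab("wrist");b=cv2.resize(g(fw["img"][60:435,120:520]),(400,375))
    cv2.imwrite(f"pics/{tag}.png",np.hstack([a,b]))
    m,bl=blobs(fw["img"],(0,150,40),(7,255,255),100)
    for x in bl: 
        r=ray(fw,x[2],.051)[:2]-O;print("red",x[0],x[2],"unit",(r@UX).round(4),(r@UY).round(4),"q",np.arctan2(-(r@UX),r@UY).round(3))
E
python3 -c "
from h import *
look('p1')"
```

```text
4.92 tool [0.5935 0.0065 0.0194] unit -0.0238 0.0313 F [ 1.3  0.3 -1.1] yaw 80.0
red 1452 [408.3 322.2] unit -0.0303 -0.0059 q 1.765
```

View pics/p1.png

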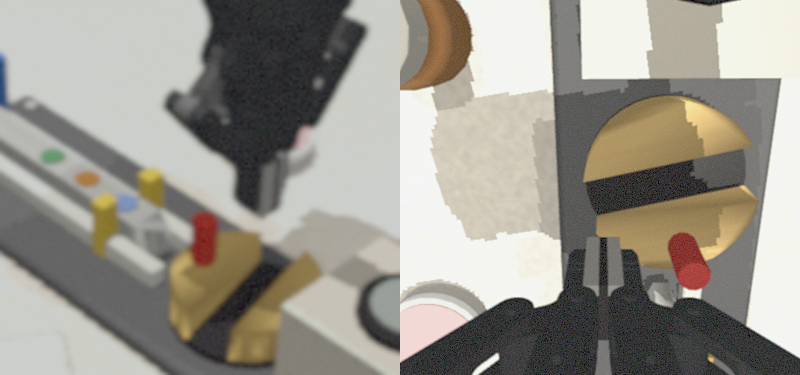

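drive_tool(
  series=[
    {"x": 0.2, "y": 0, "z": 0, "ax": 0, "ay": 0, "az": 0},
    {"x": 0.4, "y": 0, "z": 0.1, "ax": 0, "ay": 0, "az": 0},
    {"x": 0.4, "y": 0.15, "z": 0.1, "ax": 0, "ay": 0, "az": 0},
    {"x": 0.4, "y": 0.3, "z": 0.1, "ax": 0, "ay": 0, "az": 0},
    {"x": 0.4, "y": 0.45, "z": 0.1, "ax": 0, "ay": 0, "az": 0},
  ],
)

```text
time: 5.43
tool_pos: [0.5979, 0.0173, 0.0091]
tool_rot: [0.704, 0.062, 0.705, -0.062]
contact_force: [1.2, -0.3, 1.3]
gripper_width: 0.001
```

```bash
python3 -c "
from h import *
look('p2')"
```

```text
5.43 tool [0.5979 0.0173 0.0091] unit -0.0262 0.02 F [ 1.2 -0.3  1.3] yaw 80.0
red 1676 [385.2 330.2] unit -0.0305 -0.0057 q 1.756
```

View pics/p2.png

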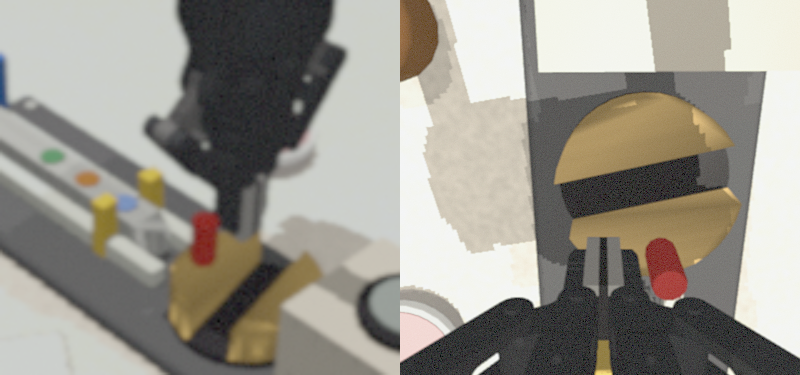

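```bash
cat >> h.py <<'E'
def plan(qs,yaws,c=.019,zz=None):
    from plant import sensors
    s=sensors.state();A=axes(s)
    for q,yw in zip(qs,yaws):
        P=O+.027*(-np.sin(q)*UX+np.cos(q)*UY);n=np.array([np.cos(np.radians(yw)),np.sin(np.radians(yw))])
        C=P-n*c
        d=np.r_[C-s["tool_pos"][:2],0];y0=np.degrees(np.arctan2(A[1,1],A[0,1]))
        print(q,yw,(A.T@d/.025).round(2)[1:],"ax",(-(yw-y0)/5).round(2))
E
python3 -c "
from h import *
plan([1.85,1.95,2.05,2.15,2.25],[82,85,89,93,97])"
```

```text
1.85 82 [0.32 0.01] ax -0.4
1.95 85 [0.43 0.01] ax -1.0
2.05 89 [0.53 0.02] ax -1.8
2.15 93 [0.64 0.02] ax -2.6
2.25 97 [0.74 0.  ] ax -3.4
```

drive_tool(
  series=[
    {"x": 0, "y": 0.2, "z": 0, "ax": -0.4, "ay": 0, "az": 0},
    {"x": 0, "y": 0.32, "z": 0, "ax": -1.0, "ay": 0, "az": 0},
    {"x": 0, "y": 0.43, "z": 0, "ax": -1.8, "ay": 0, "az": 0},
    {"x": 0, "y": 0.54, "z": 0, "ax": -2.6, "ay": 0, "az": 0},
    {"x": 0, "y": 0.64, "z": 0, "ax": -3.4, "ay": 0, "az": 0},
  ],
)

```text
time: 5.95
tool_pos: [0.6022, 0.0314, 0.01]
tool_rot: [0.707, -0.045, 0.705, 0.043]
contact_force: [2.7, -3.9, -2.7]
gripper_width: -0.004
```

```bash
python3 -c "
from h import *
look('p3')
plan([2.35,2.45,2.55,2.65,2.75],[101,105,109,113,117])"
```

```text
5.95 tool [0.6022 0.0314 0.01  ] unit -0.0281 0.0053 F [ 2.7 -3.9 -2.7] yaw 97.2
red 1540 [375.  330.5] unit -0.0258 -0.0164 q 2.136
2.35 101 [0.25 0.  ] ax -0.8
2.45 105 [0.35 0.  ] ax -1.6
2.55 109 [ 0.45 -0.01] ax -2.4
2.65 113 [ 0.54 -0.03] ax -3.2
2.75 117 [ 0.63 -0.06] ax -4.0
```

View pics/p3.png

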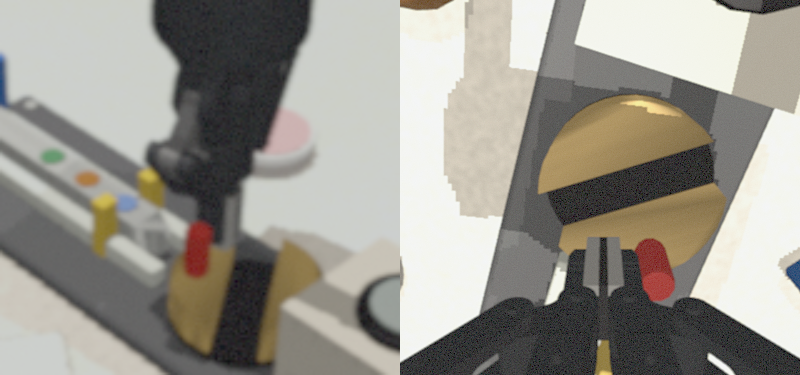

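drive_tool(
  series=[
    {"x": 0, "y": 0.2, "z": 0, "ax": -0.8, "ay": 0, "az": 0},
    {"x": 0, "y": 0.32, "z": 0, "ax": -1.6, "ay": 0, "az": 0},
    {"x": 0, "y": 0.44, "z": 0, "ax": -2.4, "ay": 0, "az": 0},
    {"x": 0, "y": 0.54, "z": 0, "ax": -3.2, "ay": 0, "az": 0},
    {"x": 0, "y": 0.63, "z": -0.05, "ax": -4.0, "ay": 0, "az": 0},
  ],
)

```text
time: 6.47
tool_pos: [0.5988, 0.047, 0.01]
tool_rot: [0.688, -0.167, 0.687, 0.165]
contact_force: [3.9, -4.4, -1.5]
gripper_width: 0.001
```

```bash
python3 -c "
from h import *
look('p4')
plan([2.85,2.95,3.05,3.12,3.18],[121,125,129,133,137])"
```

```text
6.47 tool [0.5988 0.047  0.01  ] unit -0.022 -0.0095 F [ 3.9 -4.4 -1.5] yaw 117.1
red 1557 [374.2 325.5] unit -0.0105 -0.0271 q 2.772
2.85 121 [0.08 0.  ] ax -0.82
2.95 125 [ 0.17 -0.01] ax -1.62
3.05 129 [ 0.26 -0.04] ax -2.42
3.12 133 [ 0.32 -0.04] ax -3.22
3.18 137 [ 0.37 -0.04] ax -4.02
```

View pics/p4.png

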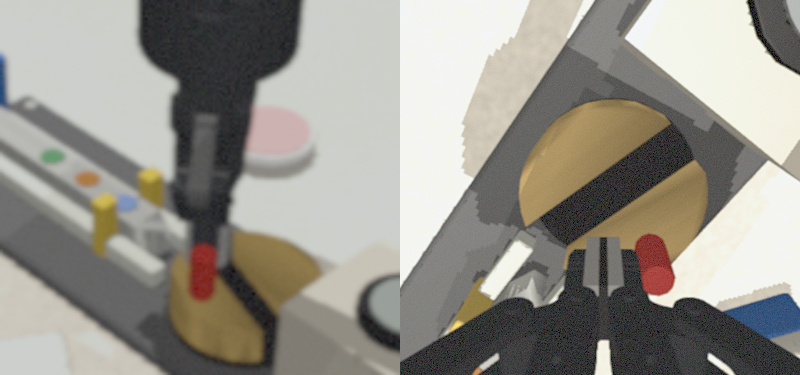

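drive_tool(
  series=[
    {"x": 0, "y": 0.08, "z": 0, "ax": -0.8, "ay": 0, "az": 0},
    {"x": 0, "y": 0.17, "z": 0, "ax": -1.6, "ay": 0, "az": 0},
    {"x": 0, "y": 0.26, "z": -0.04, "ax": -2.4, "ay": 0, "az": 0},
    {"x": 0, "y": 0.26, "z": -0.04, "ax": -2.4, "ay": 0, "az": 0},
  ],
)

```text
time: 6.9
tool_pos: [0.5945, 0.0528, 0.01]
tool_rot: [0.667, -0.236, 0.666, 0.235]
contact_force: [2.9, -4.3, -0.1]
gripper_width: -0.001
```

```bash
python3 -c "
from h import *
look('p5')
plan([3.05,3.12,3.18],[130,133,137])"
```

```text
6.9 tool [0.5945 0.0528 0.01  ] unit -0.0168 -0.0145 F [ 2.9 -4.3 -0.1] yaw 128.9
red 1569 [373.9 323.9] unit -0.0021 -0.0283 q 3.069
3.05 130 [-0.    0.01] ax -0.24
3.12 133 [0.06 0.01] ax -0.84
3.18 137 [0.11 0.02] ax -1.64
```

View pics/p5.png

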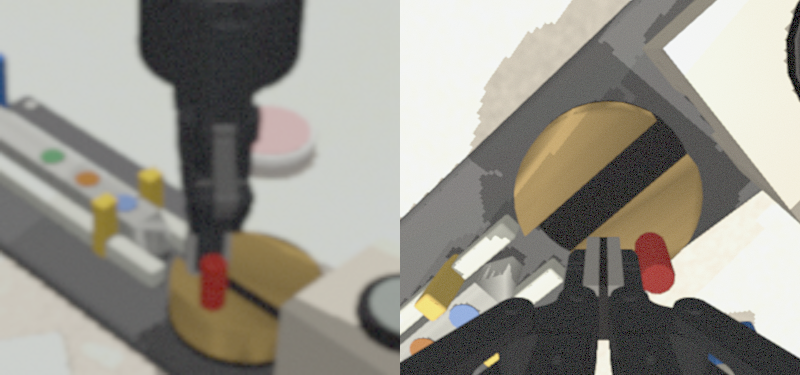

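```bash
cat >> h.py <<'E'
def slot(fw=None):
    # dark slot between the brass halves: line through the chord of each brass half at z 37
    fw=fw or grab("wrist");h=cv2.cvtColor(fw["img"],cv2.COLOR_BGR2HSV)
    m=cv2.inRange(h,(12,70,50),(28,255,255));n,l,s,c=cv2.connectedComponentsWithStats(m)
    out=[]
    for i in range(1,n):
        if s[i,4]<1500: continue
        pts=np.argwhere(l==i)[:,::-1]
        w=np.array([(ray(fw,p,.037)[:2]-O) for p in pts]);w=np.c_[w@UX,w@UY]
        if np.hypot(*w.mean(0))>.04: continue
        hull=cv2.convexHull((w*1e4).astype(np.int32)).reshape(-1,2)/1e4
        d=np.roll(hull,-1,0)-hull;k=np.argmax(np.hypot(*d.T))
        e=d[k];print("half n",s[i,4],"mean",w.mean(0).round(4),"chord",hull[k],np.roll(hull,-1,0)[k],"angle deg",(np.degrees(np.arctan2(e[1],e[0]))%180).round(1))
E
python3 -c "
from h import *
slot()"
```

```text
half n 9388 mean [0.0002 0.0255] chord [0.0026 0.0133] [0.0334 0.0143] angle deg 1.9
half n 5676 mean [ 0.0128 -0.0173] chord [ 0.0321 -0.0043] [-0.0135 -0.0055] angle deg 1.5
```

```bash
python3 -c "
from h import *
fw=grab('wrist');h=cv2.cvtColor(fw['img'],cv2.COLOR_BGR2HSV)
m=cv2.inRange(h,(12,70,50),(28,255,255));n,l,s,c=cv2.connectedComponentsWithStats(m)
i=1+np.argmax(s[1:,4]);pts=np.argwhere(l==i)[:,::-1]
w=np.array([(ray(fw,p,.037)[:2]-O) for p in pts]);w=np.c_[w@UX,w@UY]
for x in np.arange(-.03,.031,.01):
  k=abs(w[:,0]-x)<.002;print(x.round(3),w[k,1].min().round(4),w[k,1].max().round(4))
for x,y in ((-.2,.022),(-.08,.022),(-.08,-.022),(-.06,0)): print(proj(fw,np.r_[O+x*UX+y*UY,.024])-[120-400,60])
"
```

```text
-0.03 0.0126 0.0312
-0.02 0.0128 0.0374
-0.01 0.013 0.0405
0.0 0.0133 0.0418
0.01 0.0136 0.0413
0.02 0.014 0.0382
0.03 0.0142 0.031
[314.97778959 382.70023826]
[458.95762504 258.50541021]
[522.65483811 314.37629997]
[519.59099741 264.46093396]
```

drive_tool(
  series=[
    {"x": 0, "y": -0.4, "z": 0, "ax": 0, "ay": 0, "az": 0},
    {"x": -0.8, "y": -0.6, "z": 0, "ax": 0, "ay": 0, "az": 0},
    {"x": -2, "y": -0.6, "z": 0, "ax": 0, "ay": 0, "az": 0},
    {"x": -3.4, "y": -0.6, "z": 0, "ax": 0, "ay": 0, "az": 0},
    {"x": -4.8, "y": -0.6, "z": 0, "ax": 0, "ay": 0, "az": 0},
  ],
)

```text
time: 7.52
tool_pos: [0.602, 0.0421, 0.1295]
tool_rot: [0.666, -0.234, 0.668, 0.236]
contact_force: [1.7, 0.0, 0.5]
gripper_width: -0.002
```

drive_tool(
  series=[
    {"x": 0, "y": 0, "z": 0, "ax": 1.4, "ay": 0, "az": 0},
    {"x": 0, "y": 0, "z": 0, "ax": 2.8, "ay": 0, "az": 0},
    {"x": 0, "y": 0, "z": 0, "ax": 4.2, "ay": 0, "az": 0},
    {"x": 0, "y": 0, "z": 0, "ax": 5.6, "ay": 0, "az": 0},
    {"x": 0, "y": 0, "z": 0, "ax": 7, "ay": 0, "az": 0},
  ],
)

```text
time: 7.93
tool_pos: [0.6028, 0.0422, 0.1291]
tool_rot: [0.706, -0.021, 0.707, 0.022]
contact_force: [-0.1, 0.0, -0.1]
gripper_width: -0.001
```

drive_tool(
  series=[
    {"x": 0, "y": 0, "z": 0, "ax": 1.4, "ay": 0, "az": 0},
    {"x": 0, "y": 0, "z": 0, "ax": 2.8, "ay": 0, "az": 0},
    {"x": 0, "y": 0, "z": 0, "ax": 2.8, "ay": 0, "az": 0},
  ],
)

```text
time: 8.18
tool_pos: [0.6028, 0.0421, 0.1291]
tool_rot: [0.704, 0.064, 0.705, -0.063]
contact_force: [-0.4, -0.7, -0.3]
gripper_width: 0.001
```

```bash
python3 -c "
from h import *
from plant import sensors
look('p6');s=sensors.state();A=axes(s);print(A.round(3),A.T@(np.r_[O-.27*UX,s['tool_pos'][2]]-s['tool_pos'])/.025)
slot()
print(s['joint_pos'].round(2))
grab('top','top6')"
```

```text
8.18 tool [0.6028 0.0421 0.1291] unit -0.0268 -0.0053 F [-0.4 -0.7 -0.3] yaw 79.8
red 394 [354.8 197.6] unit -0.0021 -0.0268 q 3.065
[[-0.001  0.172  0.985]
 [ 0.001  0.985 -0.172]
 [-1.     0.001 -0.001]] [-0.01226994 -0.21809994  9.72384988]
half n 2587 mean [ 0.0011 -0.0224] chord [ 0.0131 -0.0112] [-0.0353 -0.0124] angle deg 1.4
half n 3149 mean [-0.0009  0.0241] chord [-0.0298  0.0114] [0.0263 0.0125] angle deg 1.1
[-0.05  0.06  1.73  0.    1.36 -1.45]
```

View pics/p6.png

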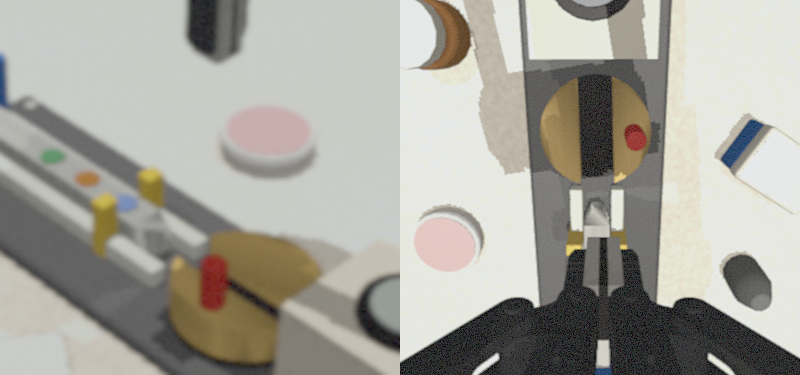

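drive_tool(
  series=[
    {"x": 0, "y": 0, "z": 1.5, "ax": 0, "ay": 0, "az": 0},
    {"x": 0, "y": -0.1, "z": 3, "ax": 0, "ay": 0, "az": 0},
    {"x": 0, "y": -0.1, "z": 4.5, "ax": 0, "ay": 0, "az": 0},
    {"x": 0, "y": -0.2, "z": 6, "ax": 0, "ay": 0, "az": 0},
    {"x": 0, "y": -0.2, "z": 7.5, "ax": 0, "ay": 0, "az": 0},
  ],
)

```text
time: 8.8
tool_pos: [0.7883, 0.0037, 0.1291]
tool_rot: [0.704, 0.061, 0.705, -0.061]
contact_force: [0.6, 0.7, 0.9]
gripper_width: -0.003
```

drive_tool(
  series=[
    {"x": 0, "y": 0, "z": 1.2, "ax": 0, "ay": 0, "az": 0},
    {"x": 0, "y": 0, "z": 2.2, "ax": 0, "ay": 0, "az": 0},
    {"x": 0, "y": 0, "z": 2.2, "ax": 0, "ay": 0, "az": 0},
    {"x": 0, "y": 0, "z": 2.2, "ax": 0, "ay": 0, "az": 0},
  ],
)

```text
time: 9.13
tool_pos: [0.8413, -0.0056, 0.1276]
tool_rot: [0.704, 0.062, 0.705, -0.062]
contact_force: [0.5, 0.5, 0.1]
gripper_width: -0.001
```

```bash
cat >> h.py <<'E'
def look2(tag):
    from plant import sensors
    s=sensors.state();p=s["tool_pos"][:2]-O
    print(s["time"].__round__(2),"tool",s["tool_pos"].round(4),"unit",(p@UX).round(4),(p@UY).round(4),"F",s["contact_force"].round(1),"yaw",np.degrees(np.arctan2(*axes(s)[[1,0],1])).round(1))
    g=lambda im:np.clip(255*(im/255.)**.6,0,255).astype(np.uint8)
    fs=grab("side");a=cv2.resize(g(fs["img"][120:270,220:380]),None,fx=2.5,fy=2.5)
    fw=grab("wrist");b=cv2.resize(g(fw["img"][60:435,120:520]),(400,375))
    cv2.imwrite(f"pics/{tag}.png",np.hstack([a,b]))
E
python3 -c "
from h import *
look2('b1')"
```

```text
9.13 tool [ 0.8413 -0.0056  0.1276] unit -0.27 0.0004 F [0.5 0.5 0.1] yaw 80.0
```

View pics/b1.png

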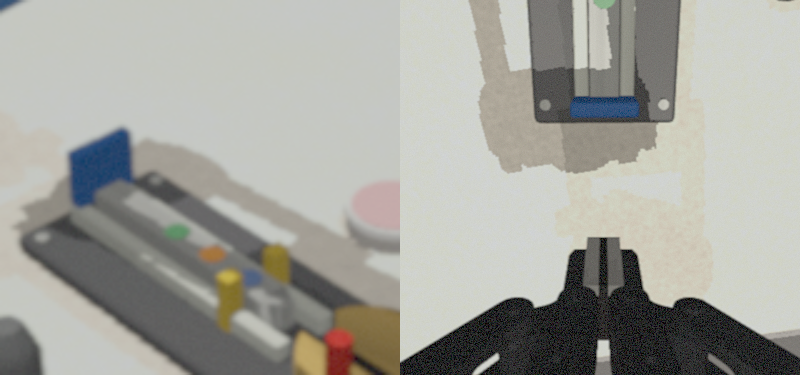

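drive_tool(
  series=[
    {"x": 1.2, "y": 0, "z": 0, "ax": 0, "ay": 0, "az": 0},
    {"x": 2.4, "y": 0, "z": 0, "ax": 0, "ay": 0, "az": 0},
    {"x": 3.6, "y": 0, "z": 0, "ax": 0, "ay": 0, "az": 0},
    {"x": 4.5, "y": 0, "z": 0, "ax": 0, "ay": 0, "az": 0},
    {"x": 4.9, "y": 0, "z": 0, "ax": 0, "ay": 0, "az": 0},
  ],
)

```text
time: 9.65
tool_pos: [0.8372, -0.0045, 0.0023]
tool_rot: [0.702, 0.062, 0.707, -0.061]
contact_force: [-0.6, -0.3, -1.5]
gripper_width: -0.001
```

drive_tool(
  series=[
    {"x": 0, "y": 0, "z": 0, "ax": 0, "ay": 0, "az": 0},
    {"x": 0, "y": 0, "z": 0, "ax": 0, "ay": 0, "az": 0},
    {"x": 0, "y": 0, "z": 0, "ax": 0, "ay": 0, "az": 0},
  ],
)

```text
time: 9.9
tool_pos: [0.8427, -0.0053, 0.0104]
tool_rot: [0.706, 0.062, 0.703, -0.062]
contact_force: [-0.0, 0.3, -0.4]
gripper_width: -0.0
```

```bash
python3 -c "
from h import *
look2('b2')"
```

```text
9.9 tool [ 0.8427 -0.0053  0.0104] unit -0.2713 -0.0001 F [-0.   0.3 -0.4] yaw 80.0
```

View pics/b2.png

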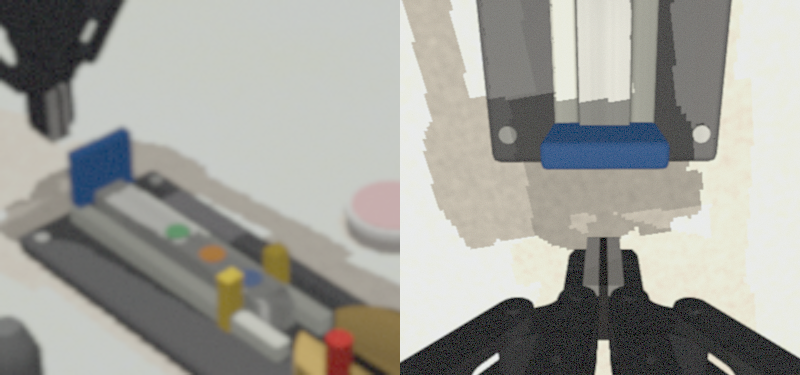

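drive_tool(
  series=[
    {"x": 0.2, "y": 0, "z": -0.3, "ax": 0, "ay": 0, "az": 0},
    {"x": 0.2, "y": 0, "z": -0.6, "ax": 0, "ay": 0, "az": 0},
    {"x": 0.2, "y": 0, "z": -0.8, "ax": 0, "ay": 0, "az": 0},
    {"x": 0.2, "y": 0, "z": -0.9, "ax": 0, "ay": 0, "az": 0},
  ],
)

```text
time: 10.33
tool_pos: [0.8186, -0.0012, 0.0029]
tool_rot: [0.705, 0.062, 0.704, -0.062]
contact_force: [-0.6, 0.7, -0.5]
gripper_width: -0.001
```

```bash
python3 -c "
from h import *
look2('b3')"
```

```text
10.33 tool [ 0.8186 -0.0012  0.0029] unit -0.2468 -0.0 F [-0.6  0.7 -0.5] yaw 80.0
```

View pics/b3.png

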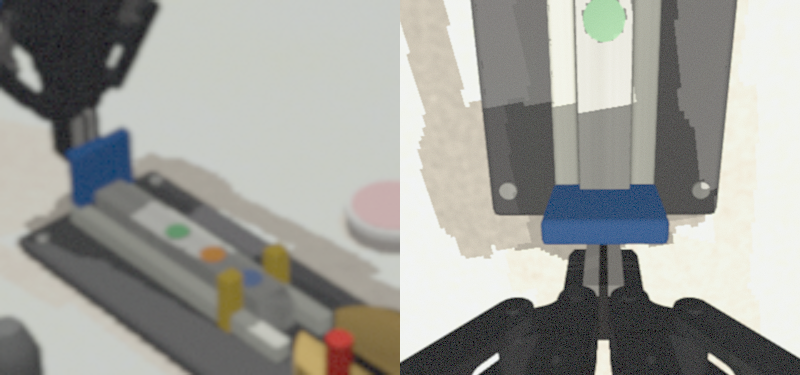

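drive_tool(
  series=[
    {"x": 0, "y": 0, "z": -0.15, "ax": 0, "ay": 0, "az": 0},
    {"x": 0, "y": 0, "z": -0.3, "ax": 0, "ay": 0, "az": 0},
    {"x": 0, "y": 0, "z": -0.45, "ax": 0, "ay": 0, "az": 0},
    {"x": 0, "y": 0, "z": -0.6, "ax": 0, "ay": 0, "az": 0},
    {"x": 0, "y": 0, "z": -0.75, "ax": 0, "ay": 0, "az": 0},
  ],
)

```text
time: 10.85
tool_pos: [0.8007, 0.0018, 0.0022]
tool_rot: [0.705, 0.062, 0.704, -0.062]
contact_force: [2.2, -1.3, -0.6]
gripper_width: 0.001
```

```bash
python3 -c "
from h import *
look2('b4')"
```

```text
10.85 tool [0.8007 0.0018 0.0022] unit -0.2287 0.0001 F [ 2.2 -1.3 -0.6] yaw 80.0
```

View pics/b4.png

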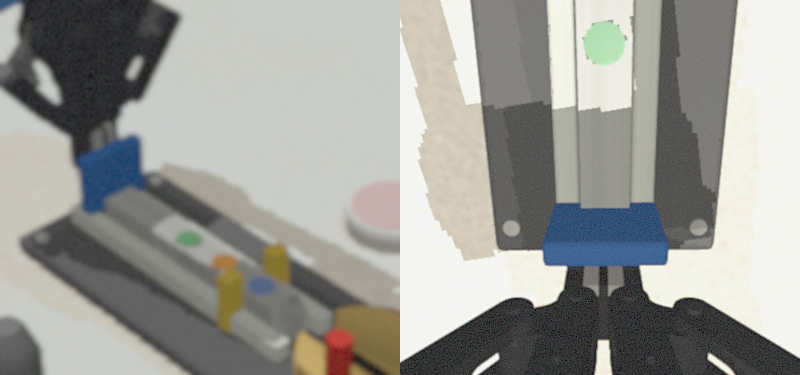

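drive_tool(
  series=[
    {"x": 0, "y": 0, "z": -0.2, "ax": 0, "ay": 0, "az": 0},
    {"x": 0, "y": 0, "z": -0.4, "ax": 0, "ay": 0, "az": 0},
    {"x": 0, "y": 0, "z": -0.6, "ax": 0, "ay": 0, "az": 0},
    {"x": 0, "y": 0, "z": -0.8, "ax": 0, "ay": 0, "az": 0},
    {"x": 0, "y": 0, "z": -1, "ax": 0, "ay": 0, "az": 0},
  ],
)

```text
time: 11.37
tool_pos: [0.7754, 0.0062, 0.0021]
tool_rot: [0.705, 0.062, 0.704, -0.062]
contact_force: [2.4, -1.1, 0.3]
gripper_width: -0.006
```

drive_tool(
  series=[
    {"x": 0, "y": 0, "z": -0.15, "ax": 0, "ay": 0, "az": 0},
    {"x": 0, "y": 0, "z": -0.3, "ax": 0, "ay": 0, "az": 0},
    {"x": 0, "y": 0, "z": -0.45, "ax": 0, "ay": 0, "az": 0},
    {"x": 0, "y": 0, "z": -0.6, "ax": 0, "ay": 0, "az": 0},
    {"x": 0, "y": 0, "z": -0.75, "ax": 0, "ay": 0, "az": 0},
  ],
)

```text
time: 11.78
tool_pos: [0.7571, 0.0094, 0.002]
tool_rot: [0.704, 0.062, 0.704, -0.062]
contact_force: [2.1, -1.7, 0.0]
gripper_width: 0.002
```

```bash
python3 -c "
from h import *
look2('b5')"
```

```text
11.78 tool [0.7571 0.0094 0.002 ] unit -0.1845 0.0002 F [ 2.1 -1.7  0. ] yaw 80.0
```

View pics/b5.png

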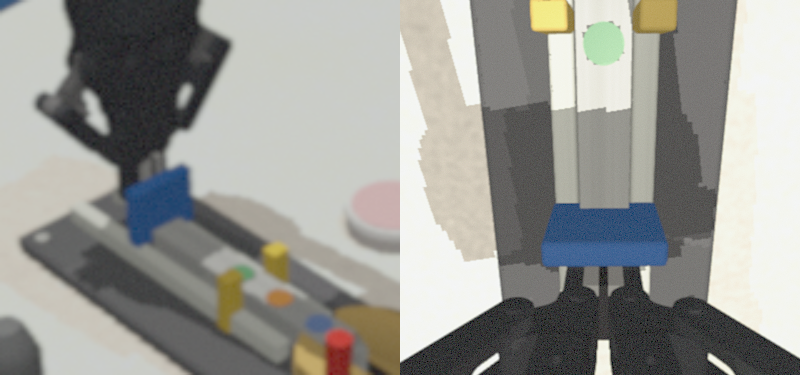

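drive_tool(
  series=[
    {"x": 0, "y": 0, "z": -0.2, "ax": 0, "ay": 0, "az": 0},
    {"x": 0, "y": 0, "z": -0.4, "ax": 0, "ay": 0, "az": 0},
    {"x": 0, "y": 0, "z": -0.6, "ax": 0, "ay": 0, "az": 0},
    {"x": 0, "y": 0, "z": -0.8, "ax": 0, "ay": 0, "az": 0},
    {"x": 0, "y": 0, "z": -1, "ax": 0, "ay": 0, "az": 0},
  ],
)

```text
time: 12.3
tool_pos: [0.7322, 0.014, 0.0018]
tool_rot: [0.704, 0.062, 0.704, -0.062]
contact_force: [2.1, 0.1, -1.2]
gripper_width: 0.002
```

drive_tool(
  series=[
    {"x": 0, "y": 0, "z": -0.15, "ax": 0, "ay": 0, "az": 0},
    {"x": 0, "y": 0, "z": -0.3, "ax": 0, "ay": 0, "az": 0},
    {"x": 0, "y": 0, "z": -0.45, "ax": 0, "ay": 0, "az": 0},
    {"x": 0, "y": 0, "z": -0.6, "ax": 0, "ay": 0, "az": 0},
    {"x": 0, "y": 0, "z": -0.75, "ax": 0, "ay": 0, "az": 0},
  ],
)

```text
time: 12.72
tool_pos: [0.7139, 0.0172, 0.0018]
tool_rot: [0.704, 0.062, 0.704, -0.062]
contact_force: [2.7, -1.0, -2.1]
gripper_width: 0.002
```

```bash
python3 -c "
from h import *
look2('b6')"
```

```text
12.72 tool [0.7139 0.0172 0.0018] unit -0.1405 -0.0 F [ 2.7 -1.  -2.1] yaw 80.0
```

View pics/b6.png

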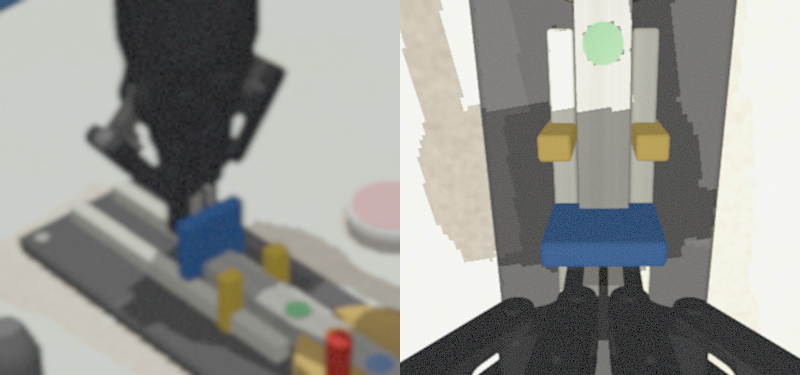

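drive_tool(
  series=[
    {"x": 0, "y": 0, "z": -0.15, "ax": 0, "ay": 0, "az": 0},
    {"x": 0, "y": 0, "z": -0.3, "ax": 0, "ay": 0, "az": 0},
    {"x": 0, "y": 0, "z": -0.42, "ax": 0, "ay": 0, "az": 0},
    {"x": 0, "y": 0, "z": -0.52, "ax": 0, "ay": 0, "az": 0},
    {"x": 0, "y": 0, "z": -0.6, "ax": 0, "ay": 0, "az": 0},
  ],
)

```text
time: 13.23
tool_pos: [0.6993, 0.0198, 0.002]
tool_rot: [0.704, 0.062, 0.704, -0.062]
contact_force: [1.2, -0.7, -1.1]
gripper_width: 0.002
```

drive_tool(
  series=[
    {"x": 0, "y": 0, "z": -0.04, "ax": 0, "ay": 0, "az": 0},
    {"x": 0, "y": 0, "z": -0.08, "ax": 0, "ay": 0, "az": 0},
    {"x": 0, "y": 0, "z": -0.12, "ax": 0, "ay": 0, "az": 0},
  ],
)

```text
time: 13.48
tool_pos: [0.6966, 0.0202, 0.0019]
tool_rot: [0.704, 0.062, 0.704, -0.062]
contact_force: [1.7, 0.3, -1.0]
gripper_width: 0.002
```

```bash
python3 -c "
from h import *
look2('b7')"
```

```text
13.48 tool [0.6966 0.0202 0.0019] unit -0.1229 0.0 F [ 1.7  0.3 -1. ] yaw 80.0
```

View pics/b7.png

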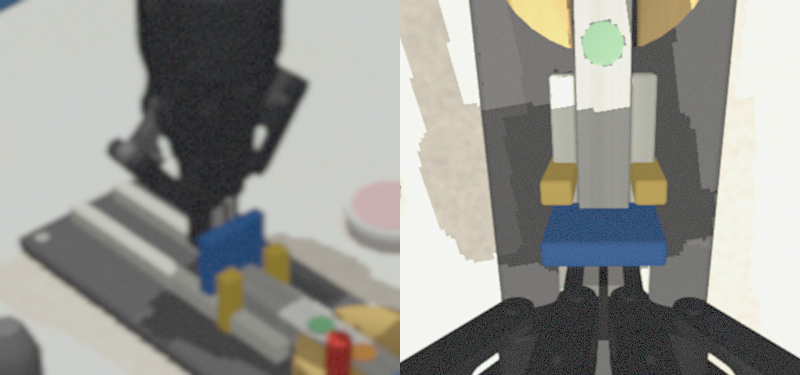

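drive_tool(
  series=[
    {"x": 0, "y": 0, "z": -0.04, "ax": 0, "ay": 0, "az": 0},
    {"x": 0, "y": 0, "z": -0.08, "ax": 0, "ay": 0, "az": 0},
    {"x": 0, "y": 0, "z": -0.12, "ax": 0, "ay": 0, "az": 0},
  ],
)

```text
time: 13.83
tool_pos: [0.6936, 0.0207, 0.0019]
tool_rot: [0.704, 0.062, 0.704, -0.062]
contact_force: [2.1, -1.1, 0.2]
gripper_width: 0.001
```

drive_tool(
  series=[
    {"x": 0, "y": 0, "z": -0.04, "ax": 0, "ay": 0, "az": 0},
    {"x": 0, "y": 0, "z": -0.08, "ax": 0, "ay": 0, "az": 0},
  ],
)

```text
time: 14.0
tool_pos: [0.6916, 0.0211, 0.002]
tool_rot: [0.704, 0.062, 0.704, -0.062]
contact_force: [1.6, -1.0, -1.1]
gripper_width: 0.004
```

drive_tool(
  series=[
    {"x": 0, "y": 0, "z": -0.04, "ax": 0, "ay": 0, "az": 0},
    {"x": 0, "y": 0, "z": -0.08, "ax": 0, "ay": 0, "az": 0},
  ],
)

```text
time: 14.17
tool_pos: [0.6897, 0.0214, 0.002]
tool_rot: [0.705, 0.062, 0.704, -0.062]
contact_force: [5.0, -1.4, -1.7]
gripper_width: 0.003
```

```bash
python3 -c "
from h import *
look2('b8')"
```

```text
14.17 tool [0.6897 0.0214 0.002 ] unit -0.116 0.0 F [ 5.  -1.4 -1.7] yaw 80.0
```

View pics/b8.png

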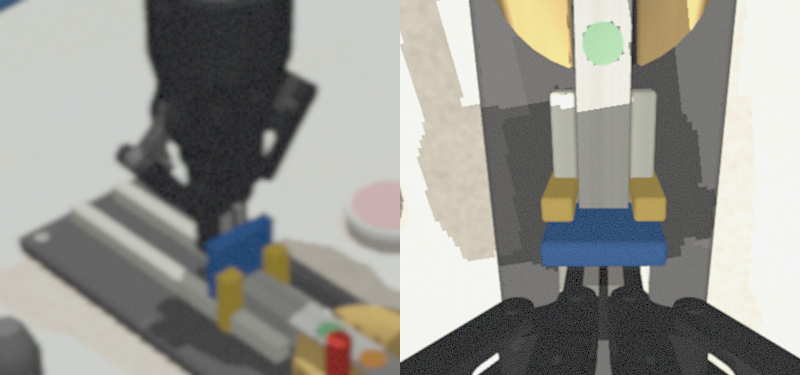

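Force is starting to rise right at the predicted home position (TCP x −116 mm). Small further steps.

drive_tool(
  series=[
    {"x": 0, "y": 0, "z": -0.03, "ax": 0, "ay": 0, "az": 0},
    {"x": 0, "y": 0, "z": -0.03, "ax": 0, "ay": 0, "az": 0},
  ],
)

```text
time: 14.43
tool_pos: [0.6898, 0.0214, 0.002]
tool_rot: [0.705, 0.062, 0.704, -0.062]
contact_force: [5.1, -2.0, -3.3]
gripper_width: 0.0
```

drive_tool(
  series=[
    {"x": 0, "y": 0, "z": -0.03, "ax": 0, "ay": 0, "az": 0},
    {"x": 0, "y": 0, "z": -0.03, "ax": 0, "ay": 0, "az": 0},
  ],
)

```text
time: 14.6
tool_pos: [0.6899, 0.0214, 0.0021]
tool_rot: [0.706, 0.062, 0.703, -0.062]
contact_force: [6.8, -2.2, -4.1]
gripper_width: 0.0
```

drive_tool(
  series=[
    {"x": 0, "y": 0, "z": -0.05, "ax": 0, "ay": 0, "az": 0},
    {"x": 0, "y": 0, "z": -0.05, "ax": 0, "ay": 0, "az": 0},
    {"x": 0, "y": 0, "z": -0.05, "ax": 0, "ay": 0, "az": 0},
  ],
)

```text
time: 14.85
tool_pos: [0.69, 0.0214, 0.0022]
tool_rot: [0.707, 0.062, 0.702, -0.062]
contact_force: [12.0, -2.3, -6.5]
gripper_width: 0.003
```

drive_tool(
  series=[
    {"x": 0, "y": 0, "z": 0.5, "ax": 0, "ay": 0, "az": 0},
    {"x": 0, "y": 0, "z": 1, "ax": 0, "ay": 0, "az": 0},
    {"x": -0.5, "y": 0, "z": 1.6, "ax": 0, "ay": 0, "az": 0},
    {"x": -2, "y": 0, "z": 2, "ax": 0, "ay": 0, "az": 0},
    {"x": -3.5, "y": 0, "z": 2, "ax": 0, "ay": 0, "az": 0},
  ],
)

```text
time: 15.27
tool_pos: [0.7345, 0.0133, 0.0868]
tool_rot: [0.702, 0.062, 0.707, -0.062]
contact_force: [0.8, -1.2, 0.7]
gripper_width: 0.002
```

drive_tool(
  series=[
    {"x": -1.5, "y": 0, "z": 0, "ax": 0, "ay": 0, "az": 0},
    {"x": -3, "y": 0, "z": 0, "ax": 0, "ay": 0, "az": 0},
    {"x": -3, "y": 0, "z": 0, "ax": 0, "ay": 0, "az": 0},
  ],
)

```text
time: 15.52
tool_pos: [0.7406, 0.0133, 0.1759]
tool_rot: [0.709, 0.062, 0.699, -0.062]
contact_force: [1.2, 0.4, 2.7]
gripper_width: -0.001
```

```bash
python3 -c "
from h import *
look2('b9')
g=lambda im:np.clip(255*(im/255.)**.6,0,255).astype(np.uint8)
fs=grab('side');fw=grab('wrist')
cv2.imwrite('pics/c_side.png',cv2.resize(g(fs['img'][200:320,270:430]),None,fx=5,fy=5,interpolation=cv2.INTER_CUBIC))
cv2.imwrite('pics/c_wrist.png',g(fw['img']))
for x,z in ((-.104,.064),(-.094,.064),(-.1,.064)): print(x,proj(fw,np.r_[O+x*UX,z]),proj(fw,np.r_[O+x*UX+.022*UY,z]))
m,b=blobs(fw['img'],(105,120,40),(125,255,255),100);print(b)
for u in b: print(ray(fw,u[2],.06)[:2]-O, (ray(fw,u[2],.064)[:2]-O)@UX)
slot(fw)
"
```

```text
15.52 tool [0.7406 0.0133 0.1759] unit -0.1675 -0.0008 F [1.2 0.4 2.7] yaw 80.0
-0.104 [323.05164586 143.91667561] [292.21657749 143.96267605]
-0.094 [323.03478848 129.35642556] [291.8287119  129.40113506]
-0.1 [323.04495123 138.13431416] [292.06254325 138.17980718]
[(np.int32(818), (np.int32(452), np.int32(0), np.int32(62), np.int32(83)), array([478.1,  51.9])), (np.int32(920), (np.int32(292), np.int32(130), np.int32(63), np.int32(17)), array([322.8, 138.4]))]
[0.06156417 0.09524969] -0.044672687172399084
[ 0.09893345 -0.01754653] -0.10019813650890458
half n 1517 mean [-0.0215  0.0232] chord [-0.0082  0.0131] [-0.0082  0.0397] angle deg 90.0
```

View pics/c_wrist.png

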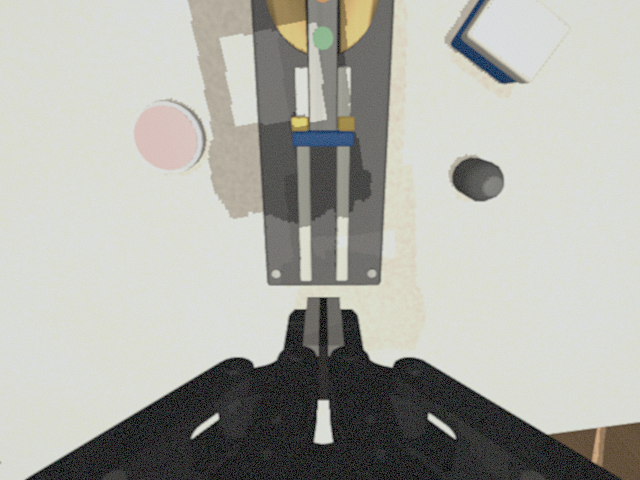

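View pics/c_side.png

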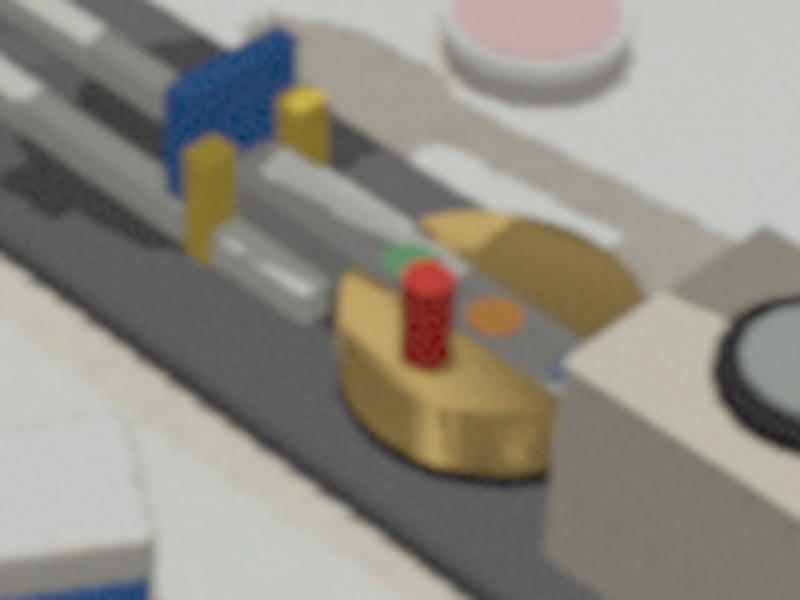

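drive_tool(
  series=[
    {"x": 0, "y": 0, "z": 0, "ax": 0, "ay": 0, "az": 0},
    {"x": 0, "y": 0, "z": 0, "ax": 0, "ay": 0, "az": 0},
    {"x": 0, "y": 0, "z": 0, "ax": 0, "ay": 0, "az": 0},
  ],
)

```text
time: 15.97
tool_pos: [0.7352, 0.0134, 0.1622]
tool_rot: [0.703, 0.062, 0.706, -0.062]
contact_force: [0.1, -0.2, -0.4]
gripper_width: 0.001
```

```bash
python3 -c "
from plant import workorder
print(workorder.job_done())"
```

```text
the job is handed in; nothing more can be done
None
```

The filter bar is home and the job is handed in, at about 16 s of the 51 s allowed. No verdict came back.

**What I did:** I pushed the red peg round from about 1.76 rad towards pi with the shut fingertips, at about 6 N or less. I then pushed the blue plate along the rails with about 2 to 3 N until it stopped. The last press against the stop was about 14 N.

**Last checks:**
- **Slot:** the slot edges measured within about 1.5° of the bar's line before I pushed the bar. The peg's position gave 3.07 rad, slightly off that but well within tolerance. I did not re-measure the slot after the push. The last side picture shows the bar lying in it.
- **Bar:** the wrist picture puts the plate's front edge at row 130, against a predicted 129 for home. The force rose and motion stopped exactly where home was expected, and the side view shows the plate against both yellow stops.
- **Bystanders:** the hand touched none of them. The last wrist and side pictures show the dish, lens and tip box standing. The jar is out of both and was last seen standing before the bar push.
- **Hand:** it is clear above the bench, with a contact force near zero.

**Disagreement:** in the pictures the shut fingertips sit about 39 mm behind the reported TCP. Passing over the disc without contact confirmed this, so I set the pushing heights from the pictures.

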